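# Put the sockets back on the socket rail in order of size

### The job

Put the four loose wrench sockets back on the socket rail in order of size, one on each stud: the largest on the stud next to the locking knob, then down in size along the rail to the smallest at the plain end. Each goes on square drive end down, mouth up as it stands now, right down on its carrier so that it stands upright with the stud inside it.

Things in the scene. Friction and masses are not known exactly. Their poses are not given: they have to be found in the camera images.
- socket_a_mid (a point): The smallest of four loose bare-steel wrench sockets, standing on its square-drive end, hexagon mouth up: 46 mm tall, round, 36 mm across the upper half (grip here from above), 36 mm across the lower. A 19.5 mm square hole enters it from below. Point: on its axis, half-way up (23 mm above its underside); z points out of the mouth. Mass up to 0.28 kg.
- socket_b_mid (a point): The second smallest of four loose bare-steel wrench sockets, standing on its square-drive end, hexagon mouth up: 50 mm tall, round, 44 mm across the upper half (grip here from above), 38 mm across the lower. A 19.5 mm square hole enters it from below. Point: on its axis, half-way up (25 mm above its underside); z points out of the mouth. Mass up to 0.4 kg.
- socket_c_mid (a point): The second largest of four loose bare-steel wrench sockets, standing on its square-drive end, hexagon mouth up: 56 mm tall, round, 52 mm across the upper half (grip here from above), 42 mm across the lower. A 19.5 mm square hole enters it from below. Point: on its axis, half-way up (28 mm above its underside); z points out of the mouth. Mass up to 0.58 kg.
- socket_d_mid (a point): The largest of four loose bare-steel wrench sockets, standing on its square-drive end, hexagon mouth up: 62 mm tall, round, 60 mm across the upper half (grip here from above), 46 mm across the lower. A 19.5 mm square hole enters it from below. Point: on its axis, half-way up (31 mm above its underside); z points out of the mouth. Mass up to 0.8 kg.
- stud_1: One of four like carriers in a row on the socket rail: black block 46 x 44 x 6 mm with an upright tapered steel stud in its middle, 12 mm thick at the root, 7 mm near the tip. Origin: on the stud's axis, 12 mm above the bench; the block's top, where a socket sits, is 6 mm and the stud's tip 27 mm above it. z up, y along the rail. Studs are 74 to 94 mm apart; the name's number says nothing of its place.
- stud_2: One of four like carriers in a row on the socket rail: black block 46 x 44 x 6 mm with an upright tapered steel stud in its middle, 12 mm thick at the root, 7 mm near the tip. Origin: on the stud's axis, 12 mm above the bench; the block's top, where a socket sits, is 6 mm and the stud's tip 27 mm above it. z up, y along the rail. Studs are 74 to 94 mm apart; the name's number says nothing of its place.
- stud_3: One of four like carriers in a row on the socket rail: black block 46 x 44 x 6 mm with an upright tapered steel stud in its middle, 12 mm thick at the root, 7 mm near the tip. Origin: on the stud's axis, 12 mm above the bench; the block's top, where a socket sits, is 6 mm and the stud's tip 27 mm above it. z up, y along the rail. Studs are 74 to 94 mm apart; the name's number says nothing of its place.
- stud_4: One of four like carriers in a row on the socket rail: black block 46 x 44 x 6 mm with an upright tapered steel stud in its middle, 12 mm thick at the root, 7 mm near the tip. Origin: on the stud's axis, 12 mm above the bench; the block's top, where a socket sits, is 6 mm and the stud's tip 27 mm above it. z up, y along the rail. Studs are 74 to 94 mm apart; the name's number says nothing of its place.
- lock_knob: Black six-lobed locking knob, 42 mm across, on one end of the rail (which end varies; the other has only a flat black stop bar). It is fixed and does not turn. Origin: on its axis at its underside, 12 mm above the bench; its top is 26 mm higher. The nearest stud is 64 to 78 mm away along the rail.
- rail: Low aluminium socket rail fixed on the bench, 450 mm long (y axis), 52 mm wide (x), 12 mm high; origin at the centre of its underside. It carries the studs and the knob. Other bench things (spray can 190 mm tall, power supply, dish, ratchet) stand 100 mm or more from all sockets and studs.
Mind the look-alikes: they are no part of the job. Leave any blue or purple look-alike of the part that bears socket_a_mid alone.

How it is judged:
By the outcome, as a careful person would: the job done as asked, in the order asked, and still so for the second after the job is handed in, with the robot touching nothing.
It also fails if it takes over 104 s, if anything falls off the work surface, if the arm or the gripper's body presses on something with over 40 N, if the wrist force passes 120 N, or if a joint passes its speed limit or range.

### The arm

A 6-joint arm with a two-finger parallel gripper is mounted at the origin on the work surface. World frame = base frame: x ahead of the robot, y to its left, z up, the work surface at z = 0. Lengths are in mm, angles in rad, forces in N, time in s.
With the tool pointing down it reaches from about 375 to 975 mm from the base axis. Payload 3.8 kg.
Tool frame: the origin (TCP) lies at the very end of the fingers, on their centre line; the grasp point (between the pads) lies 19 mm behind it (tcp_to_grasp is the z of the grasp point in the tool frame, in mm); z points along the fingers, y is the line along which they close (so a half turn about z gives the same grasp; the last joint's range is limited). The gripper opens to 88 mm and grips with 3 to 60 N. Pads are 18 mm wide; open, the fingers measure 123 mm over their backs; the gripper's body (75 mm by 187 mm) begins 45 mm behind the grasp point.
Start: joints at [1.179, 0.264, 1.604, -0, 1.274, -0.037], TCP at [234.494, 632.954, 238.706] pointing down, gripper open.
Joint ranges: [-2.63, 2.63], [-0.94, 2.18], [0.31, 2.57], [-1.31, 4.45], [0, 2.66], [-2.55, 2.55]. Speed limits (rad/s): [2.57, 2.57, 3.14, 3.14, 3.14, 3.14].

### API

Orientations are given as a rotation vector (axis times angle).
In Python, from cell import sense, read_camera, calibration, close_job, look_for, mark_of, tcp_to_grasp gives the robot as it stands.
- The arm moves only by the tool play_rows, never from a script. Its argument "increments" is a list of rows, each a list of 3 entries, a list of its own where there are three numbers: the gripper command: -1 is shut, 1 is fully open, values between are in proportion, then the shift along the tool's x, y, z in cm, then the turn, a rotation vector about the tool's x, y, z in rad. In form: [[claw, [dx, dy, dz], [wx, wy, wz]], ...]. A call has 1 to 5 rows; each row is the pose to reach, as a shift and turn from the pose commanded when the call began, along the tool's axes at that moment; what a row does not reach only later rows make up. A row lasts 1/10 s, in which the tool goes at most 50 mm and 8.59 degrees, less where a joint would pass 70% of its speed; a pose out of reach is approached as far as the arm can. A call with a gripper value outside its range is refused whole. The fingers move at their own pace and stop on an object; "force" is the grip in N (left out, the last holds). Time passes only in rows, so rows that repeat a pose let the fingers close. It gives the time, the measured TCP pose, the force, the opening and the grip force at its end, in the units of the state.
- sense(): the state, without advancing time (a new reading comes with each control period).
- read_camera(name): name is "side" or "top"; returns the picture (384x512x3 uint8, red, green, blue); there is no depth.
- calibration(name): a dict with "camera_matrix" (3x3 intrinsics, pixels), "k1" (the pictures are not rectified: a ray, as slopes to the right and down, at radius r is drawn at 1 + k1 r^2 times it, then the intrinsics apply), "position" and "orientation" of the camera in the world. Camera axes: x right, y down, z forward; pixel columns grow to the right and rows downward; lengths in mm; the calibration is good to about 2 mm. A picture is of the moment at which its call begins. calibration takes no time and is no camera call.
- close_job(): hands the job in; it is judged then, once.
Trained networks look in the newest picture that a camera, given by its name, has taken for a name from the list of things; names that differ only in an ending like _2 or _b are one class to them, and where a whole thing is asked for, a point or a joint stands for the part that bears it (a point fixed in the world has none). Each returns a list of dicts, best first, with "conf" (0 to 1); they miss things now and then, are a little off and sometimes report something else, mostly with a low value. They report only what shows in the picture. A call takes as long as a camera call. They do not tell look-alikes from the thing itself.
- look_for(query, camera): "centre" ([row, column] in pixels, amid what is visible of it).
- mark_of(query, camera): "centre" ([row, column] in pixels: a listed point, or the origin of a listed thing).
The state is a dict: "t": time; "q": joint angles; "qvel": joint speeds; "effort": joint torques, N m; "ee_pos": TCP position; "orientation": TCP orientation; "wrist_force": force on the tool from outside, world axes, zero at the start; "ft_torque": the same for the moment, N m; "gripper_width": finger opening in mm; "gripper_force": force on a finger pad.
Only numpy, scipy, OpenCV 4.12 (cv2) and the standard library are available. Lean on these libraries where they do the work, as an engineer would, in place of code of your own. Each camera call takes 0.05 s, during which the arm holds its last target. There are 200 camera calls.

## Working session

There is one attempt and no reset: what is moved stays moved. The work goes in short steps, Python scripts to look and compute and a tool call to move; the robot and the scene stay as the last step left them, time stands still between calls to the robot, and variables do not carry over. Pictures are saved under pics/ and viewed, at most 14 in all, crops included, and the job is handed in when it is done.

Besides the shell and the picture viewer there is one more tool, called as name([rows], argument=value, ...), one row to a line, values as JSON. play_rows: Moves the arm, as the interface text tells. Its arguments: {"type":"object","properties":{"increments":{"type":"array","items":{"type":"array"}},"force":{"type":"number"}},"required":["increments"]}

```bash
mkdir -p pics; cat > h.py <<'E'
import numpy as np, cv2
from scipy.spatial.transform import Rotation as R
from cell import *
def ray(cam,rc):
    c=calibration(cam);K=np.array(c["camera_matrix"],float)
    d=np.array([(rc[1]-K[0,2])/K[0,0],(rc[0]-K[1,2])/K[1,1]]);u=d.copy()
    for _ in range(20):u=d/(1+c["k1"]*(u@u))
    o=np.array(c["orientation"],float)
    M=R.from_rotvec(o).as_matrix() if o.size==3 else (o.reshape(3,3) if o.size==9 else None)
    return np.array(c["position"],float),M@np.array([u[0],u[1],1])
def at(cam,rc,z):
    p,d=ray(cam,rc);return p+d*(z-p[2])/d[2]
def proj(cam,P):
    c=calibration(cam);K=np.array(c["camera_matrix"],float);M=R.from_rotvec(c["orientation"]).as_matrix()
    q=M.T@(np.array(P)-np.array(c["position"]));u=q[:2]/q[2];u=u*(1+c["k1"]*(u@u))
    return [K[1,1]*u[1]+K[1,2],K[0,0]*u[0]+K[0,2]]
E
python3 - <<'E'
from h import *
for c in("side","top"):
    im=read_camera(c);cv2.imwrite(f"pics/{c}0.png",cv2.resize(im[...,::-1],(800,600)))
    print(c,calibration(c))
    for q,z in(("socket_a_mid",27),("stud_1",12),("lock_knob",12),("rail",0)):
        for m in mark_of(q,c):print(q,np.round(m["centre"],1),round(m["conf"],2),at(c,m["centre"],z).round(0)[:2])
s=sense();print(s)
E
```

```text
side {'camera_matrix': array([[367.08059094,   0.        , 254.13439436],
       [  0.        , 367.08059094, 187.34329545],
       [  0.        ,   0.        ,   1.        ]]), 'k1': 0.04073479918239134, 'position': array([173.97871442, 610.89144503, 486.1364599 ]), 'orientation': array([-0.62168319,  2.47867964, -1.36659644])}
socket_a_mid [173.4 275.4] 0.74 [ 508. -112.]
socket_a_mid [179.6 303. ] 0.67 [ 436. -116.]
socket_a_mid [195.4 296. ] 0.61 [424. -44.]
socket_a_mid [195.2 323.8] 0.57 [368. -74.]
stud_1 [231.4 152. ] 0.86 [639. 194.]
stud_1 [210.6 176.9] 0.81 [640. 113.]
stud_1 [190.3 197.7] 0.62 [649.  24.]
stud_1 [173.6 214.1] 0.52 [659. -62.]
lock_knob [252.4 132.6] 0.88 [629. 259.]
rail [207.9 192.6] 0.9 [627.  75.]
top {'camera_matrix': array([[354.01014997,   0.        , 251.5137824 ],
       [  0.        , 354.01014997, 189.25656963],
       [  0.        ,   0.        ,   1.        ]]), 'k1': 0.03706511733777613, 'position': array([388.55969634,  -2.34377471, 876.03724158]), 'orientation': array([-2.13126027,  2.11866002, -0.17759388])}
socket_a_mid [200.  306.9] 0.76
[... 462 characters left out ...]

{'t': 0.5, 'q': array([ 1.17910774e+00,  2.63940990e-01,  1.60406182e+00, -1.91014142e-06,
        1.27368821e+00, -3.69112150e-02]), 'qvel': array([-4.43094771e-04, -2.55258467e-04, -9.60611143e-04,  1.82799521e-03,
        2.42830961e-05, -6.87979354e-05]), 'effort': array([-6.52932317e-05, -5.01435935e+01, -3.56798816e+01,  7.27402582e-02,
        1.99411780e-02, -4.57815622e-05]), 'ee_pos': array([234.47938301, 632.92956448, 238.64462864]), 'orientation': array([-5.54360691e-01, -3.09227560e+00,  1.51597586e-04]), 'wrist_force': array([0.21613128, 0.01252466, 0.1100604 ]), 'ft_torque': array([0.01106671, 0.06632633, 0.0208622 ]), 'gripper_force': 0.0, 'gripper_width': 87.92931350745371}
```

View pics/side0.png

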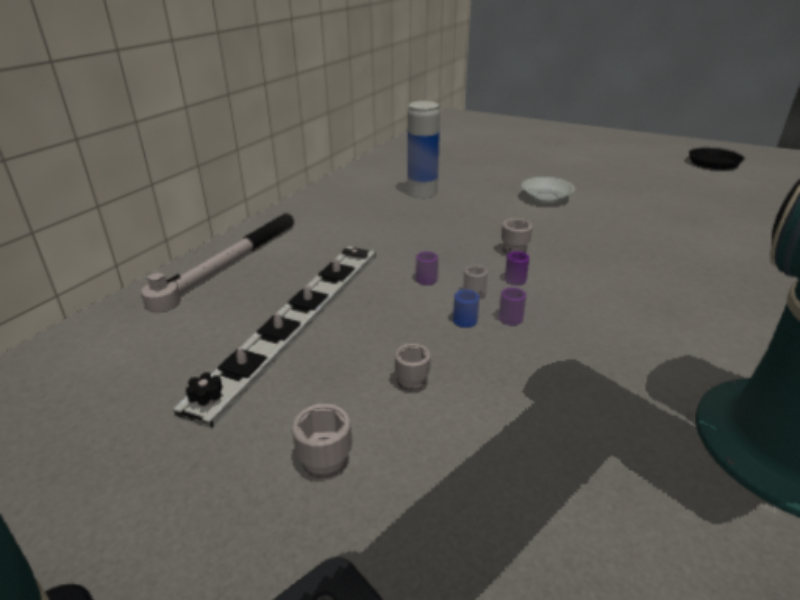

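View pics/top0.png

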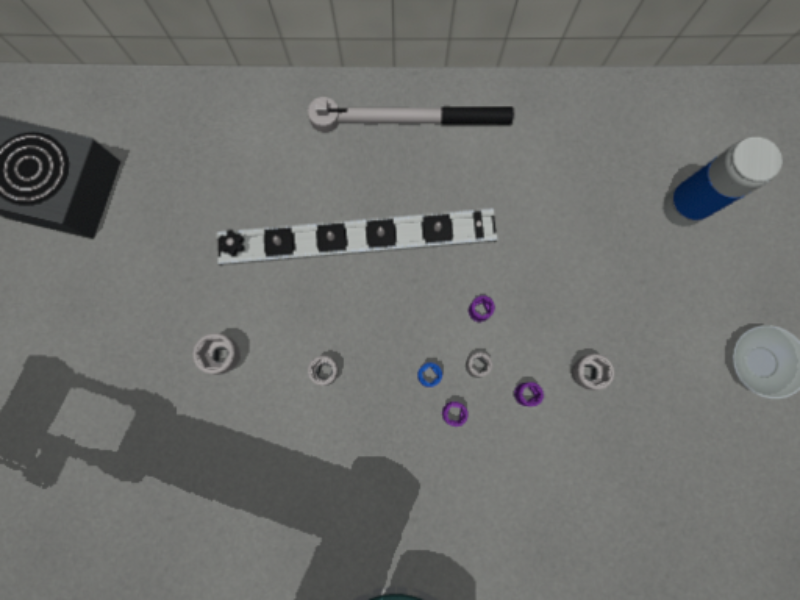

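The top view shows the knob at left (row 242, col 232 in the 800x600 picture) with four studs to its right. The four steel sockets lie at cols 214 (largest), 323, 480 (smallest) and 595. The blue and purple rings are look-alikes. I'll refine the positions by fitting projected outlines to the image edges.

```bash
cat >> h.py <<'E'
from scipy.ndimage import map_coordinates
from scipy.optimize import minimize
G={}
def grad(c):
    g=cv2.GaussianBlur(cv2.cvtColor(read_camera(c),cv2.COLOR_RGB2GRAY).astype(float),(0,0),0.8)
    G[c]=np.hypot(cv2.Sobel(g,-1,1,0),cv2.Sobel(g,-1,0,1))
def score(c,pts):
    q=np.array([proj(c,p) for p in pts]);return map_coordinates(G[c],q.T,order=1,mode='nearest').mean()
def circ(x,y,z,r):
    t=np.linspace(0,2*np.pi,48,endpoint=False);return np.c_[x+r*np.cos(t),y+r*np.sin(t),0*t+z]
def rect(x,y,z,yaw,hx=23,hy=22):
    s=np.linspace(-1,1,12);o=np.ones(12)
    P=np.r_[np.c_[s*hx,o*hy],np.c_[s*hx,-o*hy],np.c_[o*hx,s*hy],np.c_[-o*hx,s*hy]]
    c,n=np.cos(yaw),np.sin(yaw);return np.c_[x+c*P[:,0]-n*P[:,1],y+n*P[:,0]+c*P[:,1],z+0*P[:,0]]
def fit(f,x0,w=8):
    best=max(((f(x0[0]+a,x0[1]+b),x0[0]+a,x0[1]+b) for a in np.arange(-w,w+1,2) for b in np.arange(-w,w+1,2)))
    r=minimize(lambda p:-f(*p),best[1:],method="Nelder-Mead",options=dict(xatol=.1,initial_simplex=np.array(best[1:])+[[0,0],[1,0],[0,1]]));return r.x,-r.fun
E
python3 - <<'E'
from h import *
for c in("top","side"):grad(c)
S={}
for n,h,d,px in(("a",46,36,(480,363)),("b",50,44,(323,370)),("c",56,52,(595,371)),("d",62,60,(214,353))):
    x0=at("top",(px[1]*.64,px[0]*.64),h)[:2]
    for cs in(("top",),("side",),("top","side")):
        x,v=fit(lambda x,y:sum(score(c,circ(x,y,h,d/2)) for c in cs),x0,12 if cs[0]=="side" else 8);print(n,cs,x.round(1),round(v,1))
    S[n]=x
yaw=np.arctan2(651-627,193+59)
for px in((279,241),(331,237),(381,233),(437,229)):
    x0=at("top",(px[1]*.64,px[0]*.64),18)[:2]
    for cs in(("top",),("side",),("top","side")):
        x,v=fit(lambda x,y:sum(score(c,rect(x,y,18,yaw)) for c in cs),x0);print("stud",cs,x.round(1),round(v,1))
    S[px[0]]=x
for c in("top","side"):
    im=cv2.resize(read_camera(c)[...,::-1],None,fx=4,fy=4,interpolation=cv2.INTER_CUBIC)
    for k,v in S.items():
        P=rect(*v,18,yaw) if isinstance(k,int) else circ(*v,dict(a=46,b=50,c=56,d=62)[k],dict(a=18,b=22,c=26,d=30)[k])
        for p in P:
            q=proj(c,p);cv2.circle(im,(int(q[1]*4+1.5),int(q[0]*4+1.5)),1,(0,255,0),-1)
    im=im[500:1000,500:1650] if c=="top" else im[580:1280,440:1400]
    cv2.imwrite(f"pics/{c}1.png",cv2.resize(im,None,fx=.69,fy=.69,interpolation=cv2.INTER_AREA))
E
```

```text
Traceback (most recent call last):
  File "h.py", line 32, in fit
    best=max(((f(x0[0]+a,x0[1]+b),x0[0]+a,x0[1]+b) for a in np.arange(-w,w+1,2) for b in np.arange(-w,w+1,2)))
  File "h.py", line 32, in <genexpr>
    best=max(((f(x0[0]+a,x0[1]+b),x0[0]+a,x0[1]+b) for a in np.arange(-w,w+1,2) for b in np.arange(-w,w+1,2)))
               ~^^^^^^^^^^^^^^^^^
  File "h.py", line 24, in score
    q=np.array([proj(c,p) for p in pts]);return map_coordinates(G[c],q.T,order=1,mode='nearest').mean()
                ~~~~^^^^^
  File "h.py", line 14, in proj
    c=calibration(cam);K=np.array(c["camera_matrix"],float);M=R.from_rotvec(c["orientation"]).as_matrix()
ValueError: time passes only in moves, steps and waits
```

```bash
python3 - <<'E'
s=open("h.py").read()
s=s.replace("from cell import *\n","from cell import *\nimport cell,functools\ncalibration=functools.cache(cell.calibration)\n")
i=s.index("def proj");j=s.index("from scipy.ndimage")
s=s[:i]+'''def proj(cam,P):
    c=calibration(cam);K=c["camera_matrix"];M=R.from_rotvec(c["orientation"]).as_matrix()
    q=(np.atleast_2d(P)-c["position"])@M;u=q[:,:2]/q[:,2:];u=u*(1+c["k1"]*(u**2).sum(1,keepdims=True))
    return np.c_[K[1,1]*u[:,1]+K[1,2],K[0,0]*u[:,0]+K[0,2]]
'''+s[j:]
s=s.replace("q=np.array([proj(c,p) for p in pts])","q=proj(c,pts)")
open("h.py","w").write(s)
E
cat > m.py <<'E'
from h import *
for c in("top","side"):grad(c)
S={}
for n,h,d,px in(("a",46,36,(480,363)),("b",50,44,(323,370)),("c",56,52,(595,371)),("d",62,60,(214,353))):
    x0=at("top",(px[1]*.64,px[0]*.64),h)[:2]
    for cs in(("top",),("side",),("top","side")):
        x,v=fit(lambda x,y:sum(score(c,circ(x,y,h,d/2)) for c in cs),x0,12 if cs[0]=="side" else 8);print(n,cs,x.round(1),round(v,1))
    S[n]=x
yaw=-np.arctan2(651-627,193+59)*-1
for px in((279,241),(331,237),(381,233),(437,229)):
    x0=at("top",(px[1]*.64,px[0]*.64),18)[:2]
    for cs in(("top",),("side",),("top","side")):
        x,v=fit(lambda x,y:sum(score(c,rect(x,y,18,yaw)) for c in cs),x0);print("stud",cs,x.round(1),round(v,1))
    S[px[0]]=x
for c in("top","side"):
    im=cv2.resize(read_camera(c)[...,::-1],None,fx=4,fy=4,interpolation=cv2.INTER_CUBIC)
    for k,v in S.items():
        P=rect(*v,18,yaw) if isinstance(k,int) else circ(*v,dict(a=46,b=50,c=56,d=62)[k],dict(a=18,b=22,c=26,d=30)[k])
        for q in proj(c,P):
            cv2.circle(im,(int(q[1]*4+1.5),int(q[0]*4+1.5)),1,(0,255,0),-1)
    im=im[500:1000,470:1620] if c=="top" else im[580:1280,440:1400]
    cv2.imwrite(f"pics/{c}1.png",cv2.resize(im,None,fx=.69,fy=.69,interpolation=cv2.INTER_AREA))
E
python3 m.py
```

```text
a ('top',) [ 438.8 -118.5] 115.9
a ('side',) [ 433.9 -112.1] 42.3
a ('top', 'side') [ 433.7 -116.3] 145.3
b ('top',) [430.9 101.8] 104.8
b ('side',) [423.5 117.3] 67.0
b ('top', 'side') [423.6 111.8] 139.0
c ('top',) [ 424.5 -290.9] 124.5
c ('side',) [ 423.3 -277.3] 62.0
c ('top', 'side') [ 423.1 -279.6] 170.8
d ('top',) [447.6 270.2] 120.8
d ('side',) [447.8 274.7] 90.3
d ('top', 'side') [447.5 272. ] 177.2
stud ('top',) [629.2 191.1] 270.4
stud ('side',) [628.1 197.5] 210.9
stud ('top', 'side') [628.9 192. ] 417.7
stud ('top',) [637.1 106.6] 281.3
stud ('side',) [636.5 114.4] 205.2
stud ('top', 'side') [636.7 107.8] 435.9
stud ('top',) [644.4  27.5] 281.2
stud ('side',) [643.5  35.6] 202.3
stud ('top', 'side') [644.3  28.4] 439.2
stud ('top',) [652.9 -63.1] 272.1
stud ('side',) [651.6 -53.4] 193.9
stud ('top', 'side') [652.9 -62.3] 433.9
```

View pics/top1.png

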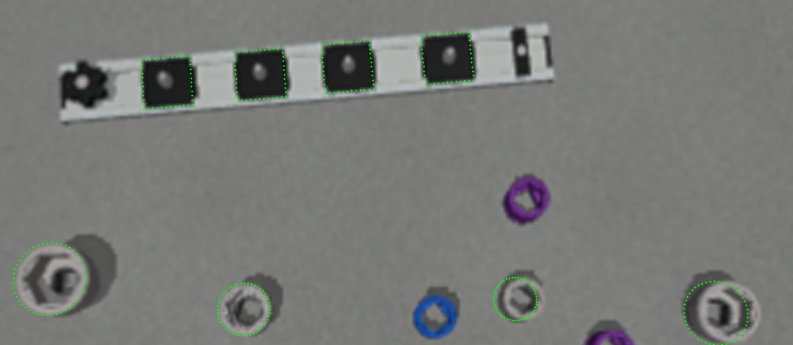

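View pics/side1.png

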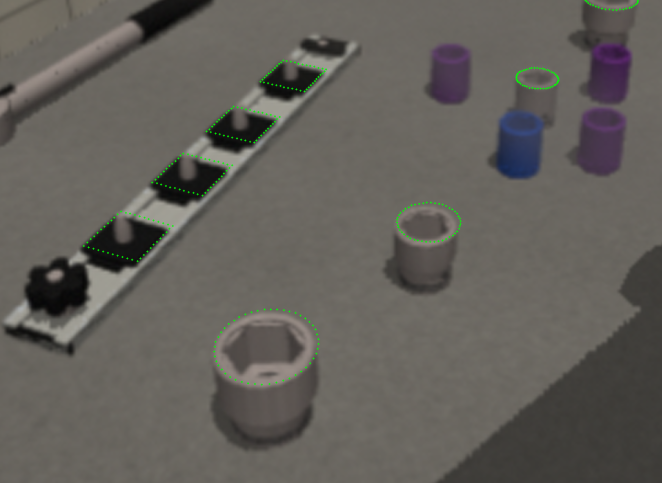

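The knob is at the left end, so the largest socket goes on the stud at (629,191), and the order runs d, c, b, a along the rail. The top-camera fits follow the rims well. The side fit is worse, a grazing view offset by 5–10 mm in y, so I'm using the top values. First I go above socket d, with the fingers closing across the rail.

```bash
cat > go.py <<'E'
# go.py yaw(deg of tool y) x y z [x y z ...]: rows from the present pose, tool axes, cm
import sys;from h import *
a=list(map(float,sys.argv[1:]));s=sense();M=R.from_rotvec(s["orientation"]).as_matrix();p=s["ee_pos"]
w=np.radians(a[0]);T=np.array([[-np.sin(w),np.cos(w),0],[np.cos(w),np.sin(w),0],[0,0,-1]]).T
print("t",round(s["t"],2),p.round(1),"w",round(s["gripper_width"],1),"F",s["wrist_force"].round(1))
for P in np.array(a[1:]).reshape(-1,3):
    print(P,(M.T@(P-p)/10).round(2),R.from_matrix(M.T@T).as_rotvec().round(3),"dist",np.linalg.norm(P-p).round())
    p=P;M=T
E
python3 go.py 5.4 447.6 270.2 110 447.6 270.2 27.5 447.6 270.2 130 629.2 191.1 130 629.2 191.1 46
```

```text
t 0.8 [234.5 633.  238.7] w 88.4 F [-0.6  0.4 -0.2]
[447.6 270.2 110. ] [-32.59 -26.62  12.87] [ 0.    -0.     1.122] dist 440.0
[447.6 270.2  27.5] [0.   0.   8.25] [0. 0. 0.] dist 82.0
[447.6 270.2 130. ] [  0.     0.   -10.25] [0. 0. 0.] dist 102.0
[629.2 191.1 130. ] [-9.58 17.34  0.  ] [0. 0. 0.] dist 198.0
[629.2 191.1  46. ] [0.  0.  8.4] [0. 0. 0.] dist 84.0
```

play_rows([
  [1,[-32.6,-26.6,8.9],[0,0,1.12]],
  [1,[-32.6,-26.6,8.9],[0,0,1.12]],
  [1,[-32.6,-26.6,8.9],[0,0,1.12]],
  [1,[-32.6,-26.6,8.9],[0,0,1.12]],
  [1,[-32.6,-26.6,8.9],[0,0,1.12]],
], force=40)

```text
t: 1.3
ee_pos: [359.1, 420.5, 186.8]
orientation: [1.656, 2.67, 0.001]
wrist_force: [0.2, 1.0, 0.3]
gripper_width: 88.2
gripper_force: 0.0
```

```bash
python3 go.py 5.4 447.6 270.2 110
```

```text
t 1.3 [359.1 420.5 186.8] w 88.2 F [0.2 1.  0.3]
[447.6 270.2 110. ] [-17.4    1.24   7.68] [ 0.001 -0.     0.366] dist 191.0
```

play_rows([
  [1,[-17.4,1.24,7.68],[0,0,0.366]],
  [1,[-17.4,1.24,7.68],[0,0,0.366]],
  [1,[-17.4,1.24,7.68],[0,0,0.366]],
  [1,[-17.4,1.24,7.68],[0,0,0.366]],
  [1,[-17.4,1.24,7.68],[0,0,0.366]],
])

```text
t: 1.8
ee_pos: [447.7, 267.9, 107.7]
orientation: [-2.113, -2.324, 0.007]
wrist_force: [-1.1, -0.0, -0.6]
gripper_width: 88.1
gripper_force: 0.0
```

play_rows([
  [1,[0,0,0],[0,0,0]],
])

```text
t: 1.9
ee_pos: [447.9, 271.6, 110.0]
orientation: [-2.11, -2.327, 0.001]
wrist_force: [-0.3, 0.2, -0.6]
gripper_width: 88.2
gripper_force: 0.0
```

```bash
python3 go.py 5.4 447.6 270.2 27.5; python3 - <<'E'
from h import *
for c in("top","side"):cv2.imwrite(f"pics/h_{c}.png",read_camera(c)[...,::-1])
a=cv2.imread("pics/h_top.png")[140:300,60:260];b=cv2.imread("pics/h_side.png")[190:350,120:320]
cv2.imwrite("pics/h.png",np.hstack([cv2.resize(i,(400,320),interpolation=cv2.INTER_CUBIC) for i in(a,b)]))
E
```

```text
t 1.9 [447.9 271.6 110. ] w 88.2 F [-0.3  0.2 -0.6]
[447.6 270.2  27.5] [-0.14 -0.03  8.25] [-0.001 -0.     0.003] dist 82.0
```

View pics/h.png

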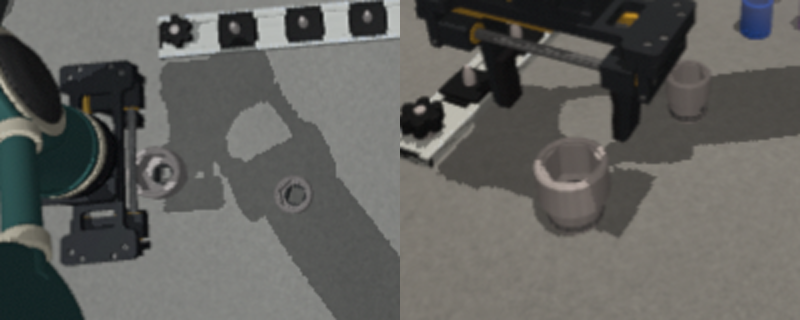

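```bash
python3 - <<'E'
from h import *
for P in((447.9,271.6,110),(447.9+48,271.6+5,110),(447.9-48,271.6-5,110),(447.6,270.2,62)):
    q=proj("side",P)[0];print(P,q.round(1),"crop",((q-[190,120])*2).round())
E
```

```text
(447.9, 271.6, 110) [246.5 203.8] crop [113. 168.]
(495.9, 276.6, 110) [238.9 176.8] crop [ 98. 114.]
(399.9, 266.6, 110) [254.6 232.3] crop [129. 225.]
(447.6, 270.2, 62) [268.9 206.8] crop [158. 174.]
```

The side view shows the fingers straddling socket d. Their offset from the projection is about the same as the socket's, so the bias is the side camera's. I descend and grip.

play_rows([
  [1,[-0.1,0,4],[0,0,0]],
  [1,[-0.1,0,8.25],[0,0,0]],
  [1,[-0.1,0,8.25],[0,0,0]],
  [-1,[-0.1,0,8.25],[0,0,0]],
  [-1,[-0.1,0,8.25],[0,0,0]],
])

```text
t: 2.5
ee_pos: [449.4, 273.0, 30.1]
orientation: [2.105, 2.33, 0.006]
wrist_force: [0.6, 0.0, 0.8]
gripper_width: 74.3
gripper_force: 0.0
```

play_rows([
  [-1,[0,0,0],[0,0,0]],
  [-1,[0,0,0],[0,0,0]],
  [-1,[0,0,0],[0,0,0]],
  [-1,[0,0,0],[0,0,0]],
  [-1,[0,0,0],[0,0,0]],
], force=40)

```text
t: 3.0
ee_pos: [448.8, 272.2, 29.8]
orientation: [2.108, 2.329, 0.004]
wrist_force: [-3.4, 0.5, 6.6]
gripper_width: 58.4
gripper_force: 40.0
```

play_rows([
  [-1,[0,0,-3],[0,0,0]],
  [-1,[0,0,-6],[0,0,0]],
  [-1,[0,0,-10.2],[0,0,0]],
  [-1,[0,0,-10.2],[0,0,0]],
  [-1,[0,0,-10.2],[0,0,0]],
])

```text
t: 3.5
ee_pos: [448.0, 271.2, 130.0]
orientation: [2.107, 2.329, 0.002]
wrist_force: [-0.3, -0.7, -6.6]
gripper_width: 58.7
gripper_force: 40.0
```

```bash
python3 go.py 5.4 629.2 191.1 130; python3 - <<'E'
from h import *
for _ in range(4):
    s=sense();print(s["ee_pos"].round(1),s["q"].round(4)[:3]);
read_camera("side")
s=sense();print(s["ee_pos"].round(1),s["orientation"].round(3),s["wrist_force"].round(1))
cv2.imwrite("pics/l.png",cv2.resize(read_camera("side")[190:350,120:320,::-1],(600,480),interpolation=cv2.INTER_CUBIC))
E
```

```text
t 3.5 [448.  271.2 130. ] w 58.7 F [-0.3 -0.7 -6.6]
[629.2 191.1 130. ] [-9.78 17.23  0.02] [ 0.001 -0.001  0.006] dist 198.0
[448.  271.2 130. ] [0.4969 0.0734 2.0371]
[448.  271.2 130. ] [0.4969 0.0734 2.0371]
[448.  271.2 130. ] [0.4969 0.0734 2.0371]
[448.  271.2 130. ] [0.4969 0.0734 2.0371]
[446.5 270.4 128.2] [-2.107 -2.329  0.004] [-0.3 -0.3 -6.8]
```

View pics/l.png

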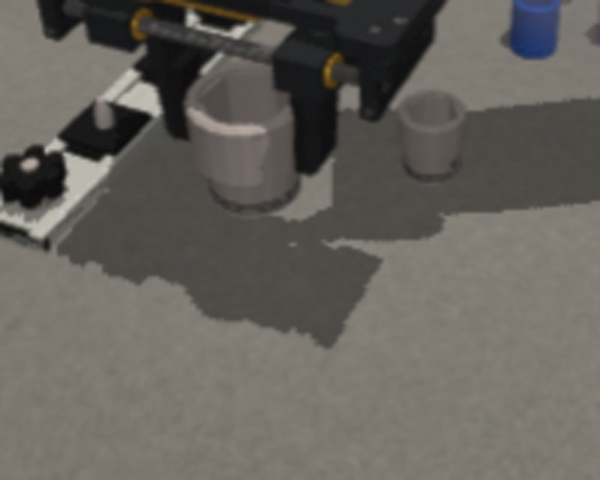

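Socket d is held, mouth up, and the side view shows it between the fingers. The wrist reads 6.6 N. Next I go above its stud.

play_rows([
  [-1,[-9.75,17.3,0],[0,0,0]],
  [-1,[-9.75,17.3,0],[0,0,0]],
  [-1,[-9.75,17.3,0],[0,0,0]],
  [-1,[-9.75,17.3,0],[0,0,0]],
  [-1,[-9.75,17.3,0],[0,0,0]],
])

```text
t: 4.1
ee_pos: [633.9, 187.9, 126.2]
orientation: [2.111, 2.325, -0.002]
wrist_force: [-0.1, 0.9, -6.8]
gripper_width: 58.8
gripper_force: 40.0
```

play_rows([
  [-1,[0,0,4],[0,0,0]],
  [-1,[0,0,4],[0,0,0]],
  [-1,[0,0,4],[0,0,0]],
])

```text
t: 4.4
ee_pos: [626.0, 190.7, 85.4]
orientation: [-2.104, -2.326, 0.012]
wrist_force: [0.1, -0.1, -6.6]
gripper_width: 59.0
gripper_force: 40.0
```

```bash
python3 - <<'E'
from h import *
read_camera("top");im=read_camera("side")
s=sense();p=s["ee_pos"];print(s["t"],p.round(1),s["orientation"].round(3),s["wrist_force"].round(1))
i=cv2.resize(im[170:290,90:240,::-1],None,fx=4,fy=4,interpolation=cv2.INTER_CUBIC)
cv2.imwrite("pics/p.png",i);print(proj("side",[629.2,191.1,45]))
E
python3 go.py 5.4 629.2 191.1 46
```

```text
4.5 [629.3 191.8  89.5] [-2.107e+00 -2.330e+00  1.000e-03] [-0.1  0.3 -7.6]
[[219.0054293  154.51088345]]
t 4.5 [629.3 191.8  89.5] w 58.9 F [-0.1  0.3 -7.6]
[629.2 191.1  46. ] [-0.07 -0.02  4.35] [-0.001  0.     0.006] dist 44.0
```

View pics/p.png

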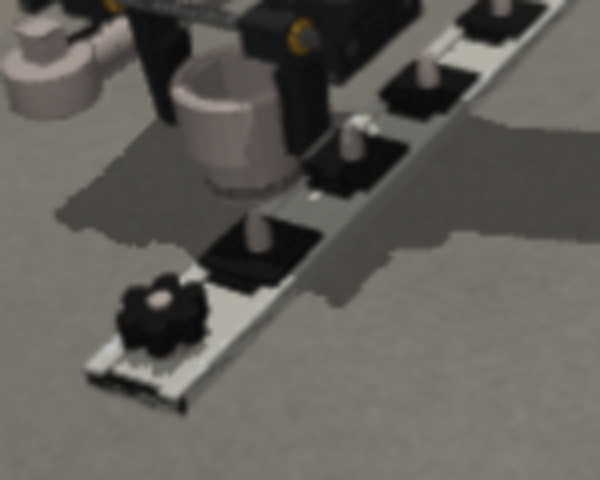

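```bash
python3 - <<'E'
from h import *
f=lambda P:((proj("side",P)-[170,90])*4+1.5)
for z,r in((62,23),(124,30)):
    q=f(circ(629.3,191.8,z,r));print(z,"rows",q[:,0].min(),q[:,0].max(),"cols",q[:,1].min(),q[:,1].max())
for z in(39,45):print(f([629.2,191.1,z]))
q=f(rect(629.2,191.1,18,.094));print("block rows",q[:,0].min(),q[:,0].max(),"cols",q[:,1].min(),q[:,1].max())
E
```

```text
62 rows 143.50529525413344 198.89559644482085 cols 204.40390003248467 301.26407544515257
124 rows 30.350328098464956 98.1126978279658 cols 165.65910316712598 298.5469321790101
[[207.15983719 261.35231416]]
[[197.52171719 259.54353379]]
block rows 205.1849722754539 277.7428359259952 cols 202.486551456764 330.8005722373873
```

The projected and seen outlines agree within about 2 mm, which is inside the fit. I lower with force checks.

play_rows([
  [-1,[0,0,1.5],[0,0,0]],
  [-1,[0,0,2.5],[0,0,0]],
  [-1,[0,0,3],[0,0,0]],
  [-1,[0,0,3],[0,0,0]],
])

```text
t: 4.9
ee_pos: [628.4, 191.2, 58.1]
orientation: [-2.106, -2.329, 0.004]
wrist_force: [0.4, 0.7, -7.5]
gripper_width: 58.8
gripper_force: 40.0
```

play_rows([
  [-1,[0,0,0.6],[0,0,0]],
  [-1,[0,0,1.2],[0,0,0]],
  [-1,[0,0,1.2],[0,0,0]],
  [-1,[0,0,1.2],[0,0,0]],
])

```text
t: 5.3
ee_pos: [629.9, 191.5, 47.7]
orientation: [2.108, 2.33, 0.0]
wrist_force: [0.9, -0.1, -5.9]
gripper_width: 58.7
gripper_force: 40.0
```

```bash
python3 go.py 5.4 629.2 191.1 46;python3 -c "
from h import *
cv2.imwrite('pics/p2.png',cv2.resize(read_camera('side')[170:290,90:240,::-1],None,fx=4,fy=4,interpolation=cv2.INTER_CUBIC));print(sense()['ee_pos'],sense()['wrist_force'],sense()['ft_torque'])"
```

```text
t 5.3 [629.9 191.5  47.7] w 58.7 F [ 0.9 -0.1 -5.9]
[629.2 191.1  46. ] [-0.04 -0.07  0.17] [ 0.    -0.     0.006] dist 2.0
[629.85279335 191.53060877  47.72498825] [ 0.10610382  1.04589262 -6.23495527] [-0.02610293 -0.01899033  0.02143994]
```

play_rows([
  [-1,[0,0,0.1],[0,0,0]],
  [-1,[0,0,0.2],[0,0,0]],
  [-1,[0,0,0.2],[0,0,0]],
])

```text
t: 5.65
ee_pos: [629.9, 191.5, 47.7]
orientation: [2.107, 2.33, 0.0]
wrist_force: [-4.6, -2.1, 5.2]
gripper_width: 58.5
gripper_force: 40.0
```

Contact came at 17.9 mm above the pick height, which matches the carrier's top, so d is seated. I release and go up.

play_rows([
  [0,[0,0,-0.1],[0,0,0]],
  [1,[0,0,-0.1],[0,0,0]],
  [1,[0,0,-0.1],[0,0,0]],
  [1,[0,0,-0.1],[0,0,0]],
  [1,[0,0,-0.1],[0,0,0]],
])

```text
t: 6.15
ee_pos: [630.2, 191.6, 47.0]
orientation: [2.107, 2.329, 0.001]
wrist_force: [0.4, 0.2, -0.3]
gripper_width: 87.2
gripper_force: 0.0
```

play_rows([
  [1,[0,0,-3],[0,0,0]],
  [1,[0,0,-7],[0,0,0]],
  [1,[0,0,-11],[0,0,0]],
  [1,[0,0,-11],[0,0,0]],
  [1,[0,0,-11],[0,0,0]],
])

```text
t: 6.65
ee_pos: [630.9, 191.8, 158.5]
orientation: [2.106, 2.328, 0.005]
wrist_force: [-0.8, -0.2, -0.8]
gripper_width: 88.1
gripper_force: 0.0
```

```bash
python3 go.py 5.4 424.5 -290.9 120 424.5 -290.9 22.5; python3 -c "
from h import *
cv2.imwrite('pics/p3.png',cv2.resize(read_camera('side')[170:290,90:240,::-1],None,fx=4,fy=4,interpolation=cv2.INTER_CUBIC))"
```

```text
t 6.65 [630.9 191.8 158.5] w 88.1 F [-0.8 -0.2 -0.8]
[ 424.5 -290.9  120. ] [-45.97 -25.37   3.73] [ 0.004 -0.001  0.006] dist 526.0
[ 424.5 -290.9   22.5] [0.   0.   9.75] [0. 0. 0.] dist 98.0
```

View pics/p3.png

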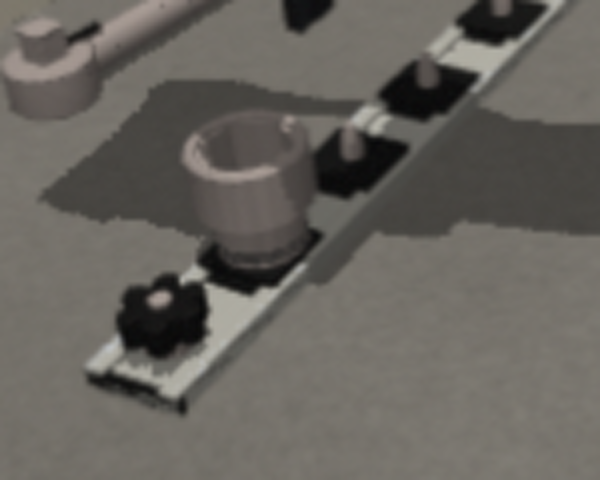

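Socket d stands upright on its carrier (row 190, col 250 in the crop). Next is c.

play_rows([
  [1,[-46,-25.4,3],[0,0,0]],
  [1,[-46,-25.4,3],[0,0,0]],
  [1,[-46,-25.4,3],[0,0,0]],
  [1,[-46,-25.4,3],[0,0,0]],
  [1,[-46,-25.4,3],[0,0,0]],
])

```text
t: 7.2
ee_pos: [528.7, -39.2, 139.7]
orientation: [-2.105, -2.328, 0.004]
wrist_force: [0.7, -0.9, 0.2]
gripper_width: 88.6
gripper_force: 0.0
```

```bash
python3 go.py 5.4 424.5 -290.9 120
```

```text
t 7.2 [528.7 -39.2 139.7] w 88.6 F [ 0.7 -0.9  0.2]
[ 424.5 -290.9  120. ] [-24.   -12.89   2.01] [-0.004 -0.001  0.006] dist 273.0
```

play_rows([
  [1,[-24,-12.9,2],[0,0,0]],
  [1,[-24,-12.9,2],[0,0,0]],
  [1,[-24,-12.9,2],[0,0,0]],
  [1,[-24,-12.9,2],[0,0,0]],
  [1,[-24,-12.9,2],[0,0,0]],
])

```text
t: 7.7
ee_pos: [433.4, -268.9, 121.7]
orientation: [-2.105, -2.327, 0.001]
wrist_force: [0.9, -0.7, -0.7]
gripper_width: 88.1
gripper_force: 0.0
```

play_rows([
  [1,[-2.5,-1.3,0],[0,0,0]],
  [1,[-2.5,-1.3,0],[0,0,0]],
  [1,[-2.5,-1.3,0],[0,0,0]],
])

```text
t: 8.0
ee_pos: [424.2, -293.7, 122.2]
orientation: [-2.108, -2.325, -0.0]
wrist_force: [-0.2, 0.4, 0.2]
gripper_width: 88.1
gripper_force: 0.0
```

```bash
python3 go.py 5.4 424.5 -290.9 22.5
```

```text
t 8.0 [ 424.2 -293.7  122.2] w 88.1 F [-0.2  0.4  0.2]
[ 424.5 -290.9   22.5] [0.25 0.08 9.97] [-0.002 -0.003  0.004] dist 100.0
```

play_rows([
  [1,[0.2,0.05,4],[0,0,0]],
  [1,[0.2,0.05,7],[0,0,0]],
  [1,[0.2,0.05,7],[0,0,0]],
  [1,[0.2,0.05,7],[0,0,0]],
])

```text
t: 8.4
ee_pos: [425.6, -290.6, 53.4]
orientation: [-2.104, -2.33, -0.0]
wrist_force: [-0.0, 0.2, 0.1]
gripper_width: 87.9
gripper_force: 0.0
```

```bash
python3 go.py 5.4 424.5 -290.9 23
```

```text
t 8.4 [ 425.6 -290.6   53.4] w 87.9 F [-0.   0.2  0.1]
[ 424.5 -290.9   23. ] [-0.03 -0.11  3.04] [-0.002 -0.002  0.008] dist 30.0
```

play_rows([
  [1,[-0.05,-0.05,3],[0,0,0]],
  [1,[-0.05,-0.05,3],[0,0,0]],
  [-1,[-0.05,-0.05,3],[0,0,0]],
  [-1,[-0.05,-0.05,3],[0,0,0]],
  [-1,[-0.05,-0.05,3],[0,0,0]],
], force=35)

```text
t: 8.9
ee_pos: [426.5, -293.7, 25.8]
orientation: [2.106, 2.328, 0.0]
wrist_force: [0.5, -0.1, -0.1]
gripper_width: 66.1
gripper_force: 0.0
```

play_rows([
  [-1,[0,0,0],[0,0,0]],
  [-1,[0,0,0],[0,0,0]],
  [-1,[0,0,0],[0,0,0]],
  [-1,[0,0,0],[0,0,0]],
  [-1,[0,0,0],[0,0,0]],
])

```text
t: 9.4
ee_pos: [425.9, -293.3, 24.9]
orientation: [2.107, 2.329, 0.0]
wrist_force: [1.0, 1.2, 6.5]
gripper_width: 50.7
gripper_force: 35.0
```

play_rows([
  [-1,[0,0,-3],[0,0,0]],
  [-1,[0,0,-6],[0,0,0]],
  [-1,[0,0,-11],[0,0,0]],
  [-1,[0,0,-11],[0,0,0]],
  [-1,[0,0,-11],[0,0,0]],
])

```text
t: 9.9
ee_pos: [425.5, -293.1, 134.5]
orientation: [2.107, 2.329, 0.0]
wrist_force: [-0.0, 0.2, -4.1]
gripper_width: 50.5
gripper_force: 35.0
```

```bash
python3 -c "
from h import *
cv2.imwrite('pics/l2.png',cv2.resize(read_camera('side')[60:200,250:400,::-1],None,fx=4,fy=4,interpolation=cv2.INTER_CUBIC))";python3 go.py 5.4 636.9 106.9 135
```

```text
t 9.95 [ 424.3 -292.2  132.7] w 50.7 F [-0.6  0.5 -4.7]
[636.9 106.9 135. ] [37.59 25.14 -0.22] [-0.002 -0.002  0.006] dist 452.0
```

View pics/l2.png

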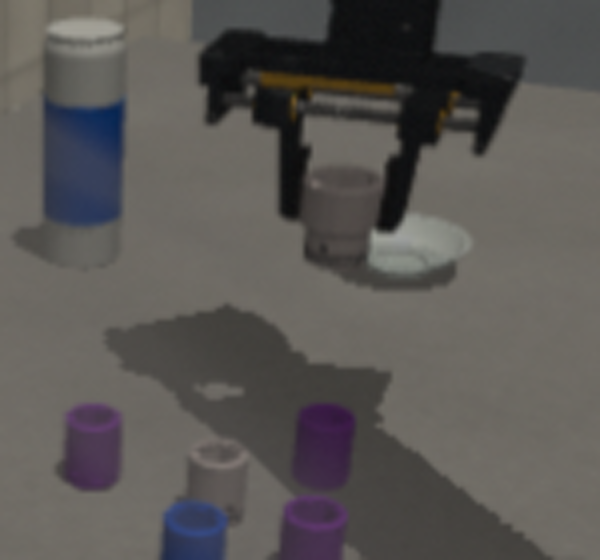

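Socket c is held upright between the fingers. Next I go to the second stud.

play_rows([
  [-1,[37.5,25.1,0],[0,0,0]],
  [-1,[37.5,25.1,0],[0,0,0]],
  [-1,[37.5,25.1,0],[0,0,0]],
  [-1,[37.5,25.1,0],[0,0,0]],
  [-1,[37.5,25.1,0],[0,0,0]],
])

```text
t: 10.45
ee_pos: [541.0, -70.1, 130.5]
orientation: [-2.104, -2.326, 0.005]
wrist_force: [1.5, -0.3, -3.7]
gripper_width: 50.8
gripper_force: 35.0
```

```bash
python3 go.py 5.4 636.9 106 130
```

```text
t 10.45 [541.  -70.1 130.5] w 50.8 F [ 1.5 -0.3 -3.7]
[636.9 106.  130. ] [1.657e+01 1.130e+01 1.000e-02] [-0.006 -0.001  0.005] dist 201.0
```

play_rows([
  [-1,[16.5,11.3,0],[0,0,0]],
  [-1,[16.5,11.3,0],[0,0,0]],
  [-1,[16.5,11.3,0],[0,0,0]],
  [-1,[16.5,11.3,0],[0,0,0]],
  [-1,[16.5,11.3,0],[0,0,0]],
])

```text
t: 10.95
ee_pos: [639.3, 108.6, 130.3]
orientation: [-2.1, -2.332, 0.001]
wrist_force: [-0.6, -0.8, -3.8]
gripper_width: 50.9
gripper_force: 35.0
```

play_rows([
  [-1,[0,0,2],[0,0,0]],
  [-1,[0,0,4.5],[0,0,0]],
  [-1,[0,0,4.5],[0,0,0]],
  [-1,[0,0,4.5],[0,0,0]],
])

```text
t: 11.35
ee_pos: [636.3, 102.4, 86.1]
orientation: [-2.105, -2.326, 0.008]
wrist_force: [0.3, -0.7, -2.9]
gripper_width: 50.9
gripper_force: 35.0
```

```bash
cat > chk.py <<'E'
# chk.py stud_x stud_y r_low pickTCPz name: side crop with the projected stud block
import sys;from h import *
x,y=map(float,sys.argv[1:3])
read_camera("top");im=read_camera("side");s=sense();print(s["ee_pos"].round(1),s["wrist_force"].round(1))
q=proj("side",[x,y,45])[0].astype(int);r0,c0=q[0]-60,q[1]-75
cv2.imwrite(sys.argv[3],cv2.resize(im[r0:r0+110,c0:c0+150,::-1],None,fx=4,fy=4,interpolation=cv2.INTER_CUBIC))
for z in(39,45):print(z,((proj("side",[x,y,z])-[r0,c0])*4).round())
if len(sys.argv)>4:
    z,r=map(float,sys.argv[4:6]);b=s["ee_pos"]
    k=(proj("side",circ(b[0],b[1],b[2]-z,r))-[r0,c0])*4;print("bottom rows/cols",k.min(0).round(),k.max(0).round())
E
python3 chk.py 637.1 106.6 pics/q1.png 25.5 21;python3 go.py 5.4 636.9 106 43
```

```text
[639.  102.7  89.2] [ 0.6 -0.3 -3.5]
39 [[249. 302.]]
45 [[240. 301.]]
bottom rows/cols [186. 259.] [228. 338.]
t 11.45 [639.  102.7  89.2] w 51.0 F [ 0.6 -0.3 -3.5]
[636.9 106.   43. ] [ 0.35 -0.17  4.62] [-0.     0.     0.005] dist 46.0
```

View pics/q1.png

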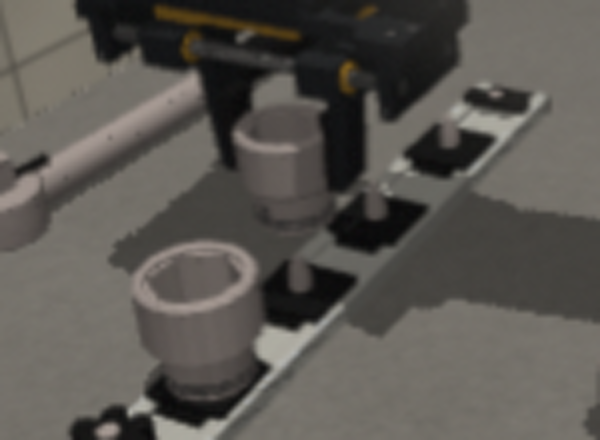

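Socket c is a few mm beyond the stud, whose tip is at row 256, col 300 in the crop. I correct by +0.3 and -0.15 cm and lower.

play_rows([
  [-1,[0.3,-0.15,0.5],[0,0,0]],
  [-1,[0.3,-0.15,1.5],[0,0,0]],
  [-1,[0.3,-0.15,2.5],[0,0,0]],
  [-1,[0.3,-0.15,3.5],[0,0,0]],
  [-1,[0.3,-0.15,3.5],[0,0,0]],
])

```text
t: 11.95
ee_pos: [635.1, 105.7, 51.5]
orientation: [-2.106, -2.328, 0.005]
wrist_force: [0.2, 0.0, -4.2]
gripper_width: 50.8
gripper_force: 35.0
```

```bash
python3 go.py 5.4 637 106 43.2
```

```text
t 11.95 [635.1 105.7  51.5] w 50.8 F [ 0.2  0.  -4.2]
[637.  106.   43.2] [0.01 0.19 0.82] [-0.005  0.     0.006] dist 8.0
```

play_rows([
  [-1,[0,0.1,0.5],[0,0,0]],
  [-1,[0,0.1,0.9],[0,0,0]],
  [-1,[0,0.1,1.1],[0,0,0]],
  [-1,[0,0.1,1.1],[0,0,0]],
])

```text
t: 12.35
ee_pos: [638.3, 106.1, 43.2]
orientation: [2.107, 2.33, 0.0]
wrist_force: [-0.6, 0.0, -3.3]
gripper_width: 50.7
gripper_force: 35.0
```

play_rows([
  [-1,[0,0,0.1],[0,0,0]],
  [-1,[0,0,0.15],[0,0,0]],
  [-1,[0,0,0.15],[0,0,0]],
])

```text
t: 12.65
ee_pos: [638.5, 106.1, 42.9]
orientation: [2.107, 2.329, 0.001]
wrist_force: [-3.9, -0.2, 5.4]
gripper_width: 50.6
gripper_force: 35.0
```

play_rows([
  [0,[0,0,-0.1],[0,0,0]],
  [1,[0,0,-0.1],[0,0,0]],
  [1,[0,0,-0.1],[0,0,0]],
  [1,[0,0,-0.1],[0,0,0]],
  [1,[0,0,-0.1],[0,0,0]],
])

```text
t: 13.15
ee_pos: [638.4, 106.1, 42.7]
orientation: [2.107, 2.33, 0.0]
wrist_force: [-1.2, -0.4, -0.1]
gripper_width: 80.3
gripper_force: 0.0
```

play_rows([
  [1,[0,0,-3],[0,0,0]],
  [1,[0,0,-7],[0,0,0]],
  [1,[0,0,-10],[0,0,0]],
  [1,[0,0,-10],[0,0,0]],
  [1,[0,0,-10],[0,0,0]],
])

```text
t: 13.65
ee_pos: [638.8, 106.2, 143.6]
orientation: [2.107, 2.329, 0.003]
wrist_force: [0.1, 0.7, -0.5]
gripper_width: 88.1
gripper_force: 0.0
```

```bash
python3 go.py 5.4 430.9 101.8 110
```

```text
t 13.65 [638.8 106.2 143.6] w 88.1 F [ 0.1  0.7 -0.5]
[430.9 101.8 110. ] [  1.64 -20.74   3.31] [ 0.002 -0.     0.006] dist 211.0
```

play_rows([
  [1,[1.5,-20.7,3.3],[0,0,0]],
  [1,[1.5,-20.7,3.3],[0,0,0]],
  [1,[1.5,-20.7,3.3],[0,0,0]],
  [1,[1.5,-20.7,3.3],[0,0,0]],
  [1,[1.5,-20.7,3.3],[0,0,0]],
])

```text
t: 14.15
ee_pos: [421.0, 99.1, 104.2]
orientation: [-2.101, -2.324, 0.016]
wrist_force: [-0.7, 0.8, -0.1]
gripper_width: 88.4
gripper_force: 0.0
```

play_rows([
  [1,[0,0,3],[0,0,0]],
  [1,[0,0,4],[0,0,0]],
  [1,[0,0,4],[0,0,0]],
  [1,[0,0,4],[0,0,0]],
])

```text
t: 14.55
ee_pos: [431.1, 100.3, 69.4]
orientation: [-2.107, -2.329, 0.001]
wrist_force: [-0.3, 0.2, -1.0]
gripper_width: 88.1
gripper_force: 0.0
```

```bash
python3 -c "
from h import *
read_camera('side')";python3 go.py 5.4 430.9 101.8 19
```

```text
t 14.6 [431.7 100.4  70. ] w 88.4 F [ 0.1 -0.   0. ]
[430.9 101.8  19. ] [ 0.15 -0.06  5.1 ] [ 0.    -0.     0.006] dist 51.0
```

play_rows([
  [1,[0.1,-0.05,3],[0,0,0]],
  [1,[0.1,-0.05,5.1],[0,0,0]],
  [1,[0.1,-0.05,5.1],[0,0,0]],
  [-1,[0.1,-0.05,5.1],[0,0,0]],
  [-1,[0.1,-0.05,5.1],[0,0,0]],
], force=30)

```text
t: 15.1
ee_pos: [431.8, 101.5, 20.1]
orientation: [2.107, 2.328, 0.003]
wrist_force: [0.2, -0.5, -0.5]
gripper_width: 74.2
gripper_force: 0.0
```

play_rows([
  [-1,[0,0,0],[0,0,0]],
  [-1,[0,0,0],[0,0,0]],
  [-1,[0,0,0],[0,0,0]],
  [-1,[0,0,0],[0,0,0]],
  [-1,[0,0,0],[0,0,0]],
])

```text
t: 15.6
ee_pos: [428.9, 101.2, 18.6]
orientation: [-2.106, -2.329, 0.003]
wrist_force: [-4.6, 0.1, 6.0]
gripper_width: 41.4
gripper_force: 28.5
```

play_rows([
  [-1,[0,0,0],[0,0,0]],
  [-1,[0,0,0],[0,0,0]],
])

```text
t: 15.8
ee_pos: [428.9, 101.2, 18.6]
orientation: [-2.106, -2.329, 0.003]
wrist_force: [-5.6, -0.2, 5.5]
gripper_width: 41.2
gripper_force: 28.5
```

play_rows([
  [-1,[0,0,-3],[0,0,0]],
  [-1,[0,0,-6],[0,0,0]],
  [-1,[0,0,-11.5],[0,0,0]],
  [-1,[0,0,-11.5],[0,0,0]],
  [-1,[0,0,-11.5],[0,0,0]],
])

```text
t: 16.3
ee_pos: [431.4, 101.5, 134.8]
orientation: [2.106, 2.328, 0.005]
wrist_force: [-0.4, -0.8, -4.3]
gripper_width: 41.2
gripper_force: 28.5
```

```bash
python3 -c "
from h import *
read_camera('side')";python3 go.py 5.4 644.6 27.3 130
```

```text
t 16.35 [429.6 101.1 132.9] w 41.0 F [-1.4  0.6 -4. ]
[644.6  27.3 130. ] [-9.49 20.66  0.28] [-0.     0.     0.006] dist 227.0
```

play_rows([
  [-1,[-9.5,20.6,0],[0,0,0]],
  [-1,[-9.5,20.6,0],[0,0,0]],
  [-1,[-9.5,20.6,0],[0,0,0]],
  [-1,[-9.5,20.6,0],[0,0,0]],
  [-1,[-9.5,20.6,0],[0,0,0]],
])

```text
t: 16.85
ee_pos: [645.9, 25.7, 129.4]
orientation: [-2.107, -2.327, 0.004]
wrist_force: [-1.2, 0.8, -3.6]
gripper_width: 41.4
gripper_force: 28.5
```

play_rows([
  [-1,[0,0,2],[0,0,0]],
  [-1,[0,0,5],[0,0,0]],
  [-1,[0,0,5],[0,0,0]],
  [-1,[0,0,5],[0,0,0]],
])

```text
t: 17.25
ee_pos: [641.5, 27.3, 79.8]
orientation: [-2.104, -2.326, 0.008]
wrist_force: [-0.2, 0.3, -4.1]
gripper_width: 41.1
gripper_force: 28.5
```

```bash
python3 chk.py 644.4 27.5 pics/q2.png 19 19;python3 go.py 5.4 644.5 27.3 37.5
```

```text
[644.5  27.4  83.6] [ 1.   0.3 -4. ]
39 [[251. 301.]]
45 [[243. 300.]]
bottom rows/cols [197. 264.] [230. 330.]
t 17.35 [644.5  27.4  83.6] w 40.9 F [ 1.   0.3 -4. ]
[644.5  27.3  37.5] [-0.01  0.    4.61] [-0.    -0.     0.006] dist 46.0
```

View pics/q2.png

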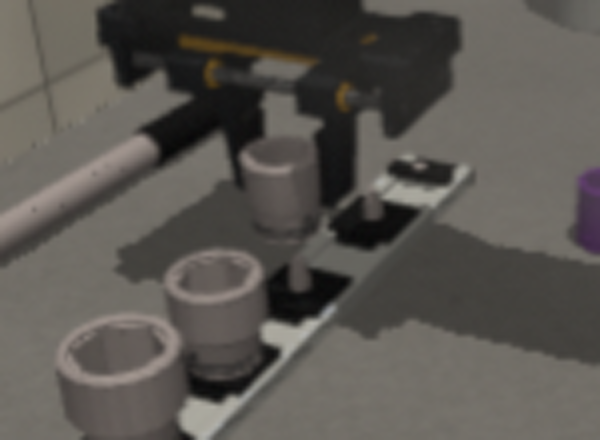

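Sockets c and d stand well on their carriers. Held socket b looks offset in the fingers, with its bottom about 10 px left of and below the prediction. I'll measure its rim numerically, using the placed c and d rims as a reference for the side-camera bias.

```bash
python3 - <<'E'
from h import *
grad("side")
g={"d":((630,191.6),80,30),"c":((638.5,106.1),74,26),"b":((644.5,27.4),83.6-19+50,22)}
for n,(x,z,r) in g.items():
    f,v=fit(lambda a,b:score("side",circ(a,b,z,r)),x,16);print(n,(f-x).round(1),round(v))
im=read_camera("side");s=sense()["ee_pos"];print(s)
q=proj("side",[644,27,70])[0].astype(int);r0,c0=q[0]-35,q[1]-40
I=cv2.resize(im[r0:r0+75,c0:c0+80,::-1],None,fx=7,fy=7,interpolation=cv2.INTER_CUBIC)
for dy,col in((0,(0,0,255)),(8,(0,255,0))):
    for z,r in((64.6,19),(114.6,22)):
        for p in proj("side",circ(s[0],s[1]+dy+3,z,r)):cv2.circle(I,(int((p[1]-c0)*7+3),int((p[0]-r0)*7+3)),1,col,-1)
cv2.imwrite("pics/q3.png",I)
E
```

```text
d [-2.2  2.9] 104
c [-2.8  7.1] 130
b [-4.3 17.5] 129
[645.52286292  27.48021033  85.11070832]
```

View pics/q3.png

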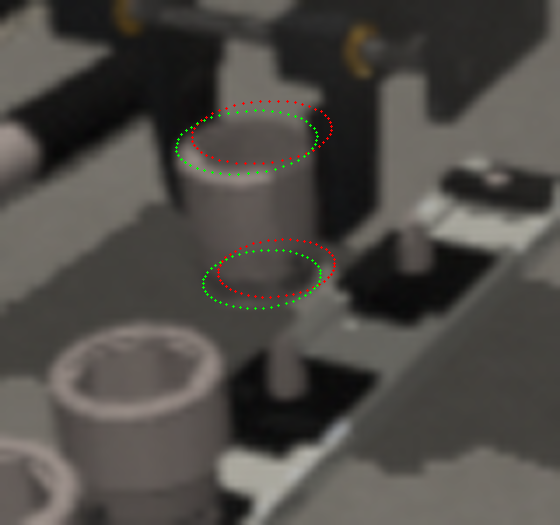

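Against the reference rims, b sits about 8 mm toward +y in the fingers. I shift the tool by -8 mm along the rail, recheck, then lower.

play_rows([
  [-1,[-0.8,-0.05,0.5],[0,0,0]],
  [-1,[-0.8,-0.05,1.2],[0,0,0]],
  [-1,[-0.8,-0.05,1.2],[0,0,0]],
  [-1,[-0.8,-0.05,1.2],[0,0,0]],
])

```text
t: 17.85
ee_pos: [644.4, 19.2, 71.2]
orientation: [-2.108, -2.329, 0.001]
wrist_force: [0.7, 0.2, -3.7]
gripper_width: 41.1
gripper_force: 28.5
```

```bash
python3 - <<'E'
from h import *
read_camera("top");grad("side");s=sense();p=s["ee_pos"];print(p,s["wrist_force"],s["t"])
x=np.array([644.4,27.5])
f,v=fit(lambda a,b:score("side",circ(a,b,p[2]+31,22)),x+[-2,8],12);print("rim",(f-x).round(1),round(v))
f,v=fit(lambda a,b:score("side",circ(a,b,p[2]-19,19)),x+[-2,8],12);print("bot",(f-x).round(1),round(v))
E
```

```text
[644.85033217  19.33319712  71.63605762] [ 0.22107241  0.27710827 -3.47284766] 17.95
rim [-4.5 10.2] 125
bot [-41.   61.8] 177
```

play_rows([
  [-1,[-0.15,0.1,0.6],[0,0,0]],
  [-1,[-0.15,0.1,1.2],[0,0,0]],
  [-1,[-0.15,0.1,1.8],[0,0,0]],
  [-1,[-0.15,0.1,2.1],[0,0,0]],
  [-1,[-0.15,0.1,2.1],[0,0,0]],
])

```text
t: 18.45
ee_pos: [645.2, 17.9, 49.4]
orientation: [-2.107, -2.329, 0.002]
wrist_force: [0.2, 0.6, -3.7]
gripper_width: 41.1
gripper_force: 28.5
```

play_rows([
  [-1,[0,0,0.5],[0,0,0]],
  [-1,[0,0,0.9],[0,0,0]],
  [-1,[0,0,1.2],[0,0,0]],
  [-1,[0,0,1.2],[0,0,0]],
])

```text
t: 18.85
ee_pos: [645.4, 17.9, 37.9]
orientation: [-2.107, -2.329, 0.001]
wrist_force: [-0.7, -0.8, -4.1]
gripper_width: 41.2
gripper_force: 28.5
```

play_rows([
  [-1,[0,0,0.1],[0,0,0]],
  [-1,[0,0,0.2],[0,0,0]],
  [-1,[0,0,0.2],[0,0,0]],
])

```text
t: 19.15
ee_pos: [646.2, 17.9, 36.9]
orientation: [2.107, 2.329, 0.0]
wrist_force: [-0.1, 0.1, -3.8]
gripper_width: 41.1
gripper_force: 28.5
```

play_rows([
  [-1,[0,0,0.1],[0,0,0]],
  [-1,[0,0,0.15],[0,0,0]],
  [-1,[0,0,0.15],[0,0,0]],
])

```text
t: 19.45
ee_pos: [646.4, 17.8, 36.7]
orientation: [2.107, 2.329, 0.001]
wrist_force: [-3.1, -0.1, 4.4]
gripper_width: 40.8
gripper_force: 28.5
```

Seated at the right height. I release, go up, and move aside for a fresh look at socket a.

play_rows([
  [0,[0,0,-0.1],[0,0,0]],
  [1,[0,0,-0.1],[0,0,0]],
  [1,[0,0,-0.1],[0,0,0]],
  [1,[0,0,-0.1],[0,0,0]],
  [1,[0,0,-0.1],[0,0,0]],
])

```text
t: 19.95
ee_pos: [646.0, 17.9, 36.0]
orientation: [2.108, 2.33, 0.0]
wrist_force: [0.3, -0.5, 0.4]
gripper_width: 74.1
gripper_force: 0.0
```

play_rows([
  [1,[0,0,-3],[0,0,0]],
  [1,[0,0,-7],[0,0,0]],
  [1,[0,0,-10],[0,0,0]],
  [1,[0,0,-10],[0,0,0]],
  [1,[0,0,-10],[0,0,0]],
])

```text
t: 20.45
ee_pos: [646.6, 17.9, 137.0]
orientation: [2.107, 2.329, 0.002]
wrist_force: [-0.8, 0.9, 0.1]
gripper_width: 88.2
gripper_force: 0.0
```

```bash
python3 - <<'E'
from h import *
read_camera("side");print(sense()["ee_pos"])
for c in("top","side"):grad(c)
for n,x,z,r in(("a",(438.8,-118.5),46,18),("b",(646,26),68,22),("c",(638,106),74,26),("d",(630,191),80,30)):
    for c in("top","side"):
        f,v=fit(lambda a,b:score(c,circ(a,b,z,r)),x,14);print(n,c,f.round(1),round(v))
for c in("top","side"):
    for m in mark_of("socket_a_mid",c):print(c,np.round(m["centre"],1),round(m["conf"],2),at(c,m["centre"],23).round(1)[:2])
im=cv2.resize(read_camera("top")[180:290,220:370,::-1],None,fx=4,fy=4,interpolation=cv2.INTER_CUBIC)
for x,y,col in((438.8,-118.5,(0,255,0)),):
    for p in proj("top",circ(x,y,46,18)):cv2.circle(im,(int((p[1]-220)*4+1.5),int((p[0]-180)*4+1.5)),1,col,-1)
im2=cv2.resize(read_camera("side")[150:270,90:260,::-1],None,fx=4,fy=4,interpolation=cv2.INTER_CUBIC)
cv2.imwrite("pics/r.png",np.hstack([im,cv2.resize(im2,(620,440))])[:, :1220][:, ::1] if 0 else cv2.resize(np.hstack([im,cv2.resize(im2,(620,440))]),(800,290),interpolation=cv2.INTER_AREA))
E
```

```text
[645.40400723  17.90451118 135.35815814]
a top [ 438.9 -118.5] 120
a side [ 434.6 -110.2] 42
b top [662.4  21. ] 86
b side [641.2  36.1] 98
c top [657.8  94.7] 79
c side [636.1 113.4] 121
d top [620.4 202.6] 93
d side [627.8 194.5] 103
top [230.6 304.9] 0.74 [ 440.6 -122.1]
top [200.1 306.9] 0.59 [ 514.3 -128.4]
top [252.4 340.9] 0.55 [ 390.2 -205.6]
top [264.7 289.5] 0.45 [360.7 -84.3]
side [172.2 273.4] 0.8 [ 518.1 -121.8]
side [194.6 323.7] 0.79 [371.2 -82.3]
side [194.6 299.8] 0.65 [419.5 -56.9]
side [177.  303.8] 0.48 [ 441.1 -135.2]
```

View pics/r.png

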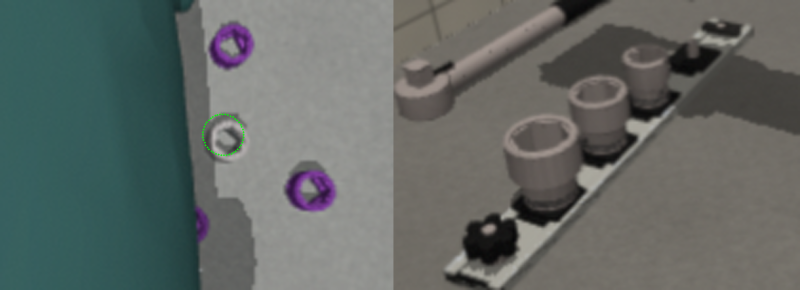

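Socket b stands on its stud (crop right, row 75, col 648). In the top crop, a's ring (row 138, col 228) lies right of the fitted circle, because the fit caught the visible side wall. I'll refine a from its silhouette edges.

```bash
python3 - <<'E'
from h import *
im=read_camera("top").astype(int);print(at("top",(232.6,313.8),46))
c=im[218:246,294:324];m=((c.max(2)-c.min(2)<25)*c.mean(2)).astype(int)
for r in m[::2]:print(' '.join('%3d'%v for v in r))
E
python3 go.py 5.4 437.5 -122.5 120
```

```text
[ 434.76374269 -139.37453547   46.        ]
103 101 102 100  99 105 148 152 150 149 148 146 146 147 148 146 148 149 148 146 145 147 149 146 148 150 148 148 148 145
102 101 100 100  99 106 148 151 151 150 150 149 148 148 150 149 147 149 148 146 147 147 148 148 148 147 147 147 147 147
 99 102 102 101 100 106 145 148 150 150 141 140 140 140 141 142 140 147 147 146 147 150 150 147 147 147 147 147 145 146
100 100 100  99 100 104 144 138 110 104 100  98 100 104 104  99 102 136 149 153 155 153 148 146 146 145 146 147 148 149
102 101 101 102 100 103 105  97 105 110 135 160 160 171 158 145 142 119 111 136 147 147 149 149 148 149 151 151 149 147
101 100  99  98 101  97  91 122 160 169 169 143 139 122 106 142 170 173 160 130 144 151 148 146 145 146 148 148 145 144
100  98  99 101  85  71 107 176 162 138 148 149 121  76  64  82  98 125 147 166 152 148 148 147 146 146 151 150 150 146
101 101 101  99  67  72 115 178 162 146 150 149 152 148 132  87  62  82 112 154 162 149 146 147 150 149 147 144 148 150
100 100 100  90  71  71 108 164 118  98 106 137 143 143 141 105  65  84 145 153 161 151 147 146 147 147 147 147 151 151
100 100 100  99  79  71  97 168 180 149 120 101 100  93  69  53  66  98 159 171 156 147 144 147 148 145 145 148 150 149
102  99 101 102 100  82  72  97 150 167 169 150 113 104 141 150 167 168 166 156 148 145 144 145 146 147 148 146 148 151
 99  96  97  99 101 104  95  78  92 101 116 140 152 163 165 160 155 147 146 147 147 145 144 145 146 146 145 145 144 148
 94  98  98  98  98  98  97 103 143 147 149 150 147 145 146 148 147 145 144 144 148 147 145 144 146 148 145 144 145 146
 98 102  99  97  99  98  97 104 143 147 146 148 148 145 145 144 144 144 145 141 145 146 145 145 147 149 149 150 148 145
t 20.85 [645.3  17.9 134.9] w 88.3 F [ 0.  -0.5  0.5]
[ 437.5 -122.5  120. ] [-11.9  -22.08   1.53] [-0.002 -0.     0.006] dist 251.0
```

play_rows([
  [0.4,[-12,-22.3,1.5],[0,0,0]],
  [0.4,[-12,-22.3,1.5],[0,0,0]],
  [0.4,[-12,-22.3,1.5],[0,0,0]],
  [0.4,[-12,-22.3,1.5],[0,0,0]],
  [0.4,[-12,-22.3,1.5],[0,0,0]],
])

```text
t: 21.35
ee_pos: [437.4, -122.4, 120.9]
orientation: [-2.107, -2.331, 0.0]
wrist_force: [0.5, -0.7, 0.6]
gripper_width: 61.7
gripper_force: 0.0
```

play_rows([
  [0.36,[0,0,0],[0,0,0]],
  [0.36,[0,0,0],[0,0,0]],
  [0.36,[0,0,0],[0,0,0]],
])

```text
t: 21.65
ee_pos: [440.4, -121.7, 121.9]
orientation: [2.107, 2.329, 0.002]
wrist_force: [0.4, 0.0, 0.3]
gripper_width: 60.3
gripper_force: 0.0
```

```bash
python3 -c "
from h import *
read_camera('side')";python3 go.py 5.4 435.5 -124 70
```

```text
t 21.7 [ 440.7 -121.5  121.9] w 59.7 F [-0.3  0.4  0.5]
[ 435.5 -124.    70. ] [-0.2  -0.55  5.19] [0.001 0.    0.007] dist 52.0
```

play_rows([
  [0.36,[-0.2,-0.5,3],[0,0,0]],
  [0.36,[-0.2,-0.5,5.2],[0,0,0]],
  [0.36,[-0.2,-0.5,5.2],[0,0,0]],
  [0.36,[-0.2,-0.5,5.2],[0,0,0]],
])

```text
t: 22.1
ee_pos: [435.1, -123.6, 69.4]
orientation: [-2.105, -2.331, 0.0]
wrist_force: [0.5, 0.5, -0.6]
gripper_width: 60.2
gripper_force: 0.0
```

```bash
python3 -c "
from h import *
read_camera('side')";python3 go.py 5.4 435.5 -124 17
```

```text
t 22.15 [ 435.8 -124.    70.2] w 59.7 F [ 0.1 -0.2  0.2]
[ 435.5 -124.    17. ] [ 0.   -0.03  5.32] [0.001 0.    0.007] dist 53.0
```

play_rows([
  [0.36,[0,0,3],[0,0,0]],
  [0.36,[0,0,5.3],[0,0,0]],
  [0.36,[0,0,5.3],[0,0,0]],
  [0.36,[0,0,5.3],[0,0,0]],
], force=30)

```text
t: 22.55
ee_pos: [435.3, -124.3, 17.4]
orientation: [2.107, 2.329, 0.001]
wrist_force: [-0.4, -0.7, 0.1]
gripper_width: 59.8
gripper_force: 0.0
```

play_rows([
  [-1,[0,0,0],[0,0,0]],
  [-1,[0,0,0],[0,0,0]],
  [-1,[0,0,0],[0,0,0]],
  [-1,[0,0,0],[0,0,0]],
  [-1,[0,0,0],[0,0,0]],
])

```text
t: 23.05
ee_pos: [435.2, -124.5, 17.3]
orientation: [2.107, 2.328, 0.001]
wrist_force: [0.4, 0.9, 6.1]
gripper_width: 34.6
gripper_force: 30.0
```

play_rows([
  [-1,[0,0,0],[0,0,0]],
  [-1,[0,0,0],[0,0,0]],
])

```text
t: 23.25
ee_pos: [435.2, -124.5, 17.3]
orientation: [2.107, 2.329, 0.001]
wrist_force: [-0.3, 1.0, 6.3]
gripper_width: 34.0
gripper_force: 30.0
```

play_rows([
  [-1,[0,0,-3],[0,0,0]],
  [-1,[0,0,-6],[0,0,0]],
  [-1,[0,0,-11],[0,0,0]],
  [-1,[0,0,-11],[0,0,0]],
  [-1,[0,0,-11],[0,0,0]],
])

```text
t: 23.75
ee_pos: [434.9, -124.4, 127.1]
orientation: [2.106, 2.328, 0.001]
wrist_force: [0.9, -0.4, -2.7]
gripper_width: 34.8
gripper_force: 30.0
```

```bash
python3 -c "
from h import *
read_camera('side')";python3 go.py 5.4 653.2 -63 120
```

```text
t 23.8 [ 433.4 -123.9  125.4] w 34.0 F [-0.3  0.6 -3.4]
[653.2 -63.  120. ] [ 3.87 22.47  0.52] [-0.001 -0.001  0.006] dist 228.0
```

play_rows([
  [-1,[3.85,22.4,0],[0,0,0]],
  [-1,[3.85,22.4,0],[0,0,0]],
  [-1,[3.85,22.4,0],[0,0,0]],
  [-1,[3.85,22.4,0],[0,0,0]],
  [-1,[3.85,22.4,0],[0,0,0]],
])

```text
t: 24.3
ee_pos: [654.7, -62.0, 122.4]
orientation: [-2.104, -2.328, 0.003]
wrist_force: [0.1, 0.4, -2.4]
gripper_width: 34.1
gripper_force: 30.0
```

play_rows([
  [-1,[0,0,2],[0,0,0]],
  [-1,[0,0,4.7],[0,0,0]],
  [-1,[0,0,4.7],[0,0,0]],
  [-1,[0,0,4.7],[0,0,0]],
])

```text
t: 24.7
ee_pos: [650.7, -63.2, 76.0]
orientation: [-2.104, -2.326, 0.006]
wrist_force: [-0.3, -0.6, -3.0]
gripper_width: 34.2
gripper_force: 30.0
```

```bash
python3 - <<'E'
from h import *
read_camera("top");grad("side");s=sense();p=s["ee_pos"];print(p,s["wrist_force"],s["t"])
x=np.array([652.9,-63.1])
f,v=fit(lambda a,b:score("side",circ(a,b,p[2]-17.3+46,18)),x+[-2,8],12);print("rim",(f-x).round(1),round(v))
E
python3 go.py 5.4 653 -63 36
```

```text
[653.23634788 -63.6199699   79.30097636] [ 0.22850666 -0.78933225 -1.29304324] 24.8
rim [23.7  0.5] 81
t 24.8 [653.2 -63.6  79.3] w 34.0 F [ 0.2 -0.8 -1.3]
[653. -63.  36.] [ 0.06 -0.02  4.33] [-0.    -0.     0.006] dist 43.0
```

play_rows([
  [-1,[0.05,0,1],[0,0,0]],
  [-1,[0.05,0,1.8],[0,0,0]],
  [-1,[0.05,0,2.5],[0,0,0]],
  [-1,[0.05,0,2.8],[0,0,0]],
  [-1,[0.05,0,2.8],[0,0,0]],
])

```text
t: 25.3
ee_pos: [652.6, -62.9, 50.4]
orientation: [-2.107, -2.329, 0.001]
wrist_force: [-0.8, -0.2, -2.1]
gripper_width: 34.6
gripper_force: 30.0
```

Bottom is at about 33 mm, below the stud tip, with no contact, so the stud is inside. I continue.

play_rows([
  [-1,[0,0,0.5],[0,0,0]],
  [-1,[0,0,0.9],[0,0,0]],
  [-1,[0,0,1.4],[0,0,0]],
  [-1,[0,0,1.4],[0,0,0]],
])

```text
t: 25.7
ee_pos: [652.6, -62.9, 36.3]
orientation: [-2.107, -2.329, 0.002]
wrist_force: [-0.5, -0.0, -2.0]
gripper_width: 34.2
gripper_force: 30.0
```

play_rows([
  [-1,[0,0,0.1],[0,0,0]],
  [-1,[0,0,0.1],[0,0,0]],
])

```text
t: 25.9
ee_pos: [653.4, -63.0, 36.3]
orientation: [-2.108, -2.33, 0.0]
wrist_force: [-0.4, -0.5, -2.3]
gripper_width: 34.0
gripper_force: 30.0
```

play_rows([
  [-1,[0,0,0.1],[0,0,0]],
  [-1,[0,0,0.2],[0,0,0]],
  [-1,[0,0,0.2],[0,0,0]],
])

```text
t: 26.2
ee_pos: [653.7, -63.0, 35.4]
orientation: [2.107, 2.329, 0.001]
wrist_force: [-3.7, 0.2, 4.9]
gripper_width: 34.4
gripper_force: 30.0
```

Contact at the expected height (35.3). I release, then go up and away.

play_rows([
  [0,[0,0,-0.1],[0,0,0]],
  [1,[0,0,-0.1],[0,0,0]],
  [1,[0,0,-0.1],[0,0,0]],
  [1,[0,0,-0.1],[0,0,0]],
  [1,[0,0,-0.1],[0,0,0]],
])

```text
t: 26.7
ee_pos: [653.3, -63.0, 35.2]
orientation: [-2.108, -2.33, 0.0]
wrist_force: [0.3, -0.1, 0.3]
gripper_width: 72.1
gripper_force: 0.0
```

play_rows([
  [1,[0,0,-3],[0,0,0]],
  [1,[0,0,-7],[0,0,0]],
  [1,[0,0,-12],[0,0,0]],
  [1,[0,0,-15],[0,0,0]],
  [1,[0,0,-15],[0,0,0]],
])

```text
t: 27.2
ee_pos: [657.3, -63.5, 192.5]
orientation: [2.101, 2.322, 0.01]
wrist_force: [0.6, 0.8, -0.2]
gripper_width: 87.9
gripper_force: 0.0
```

play_rows([
  [1,[-10,-10,0],[0,0,0]],
  [1,[-10,-10,0],[0,0,0]],
  [1,[-10,-10,0],[0,0,0]],
  [1,[-10,-10,0],[0,0,0]],
])

```text
t: 27.6
ee_pos: [560.0, -175.4, 183.5]
orientation: [-2.11, -2.323, 0.005]
wrist_force: [0.2, 0.3, -0.1]
gripper_width: 88.1
gripper_force: 0.0
```

```bash
python3 -c "
from h import *
cv2.imwrite('pics/f.png',cv2.resize(read_camera('side')[130:270,90:250,::-1],None,fx=4,fy=4,interpolation=cv2.INTER_CUBIC))
s=sense();print(s['t'],s['ee_pos'],s['wrist_force'])"
```

```text
27.65 [ 561.70717588 -173.8445022   183.88060261] [ 0.68741714 -0.49424301 -0.13206675]
```

View pics/f.png

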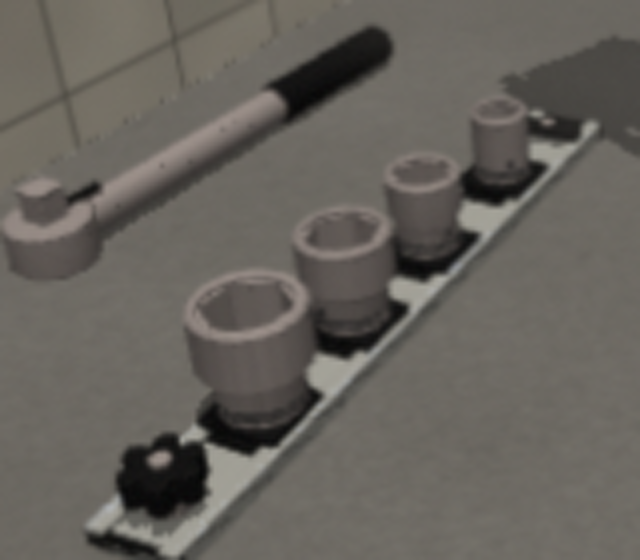

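All four sockets stand upright on their carriers, with the largest by the knob (row 340, col 250) and then down in size to the smallest (row 145, col 500).

```bash
python3 -c "
from cell import *
print(close_job())"
```

```text
the job is handed in; nothing more can be done
None
```

The job is handed in: all four sockets stand upright on the rail studs, seated mouth up, largest next to the knob down to the smallest at the plain end, in about 28 s of the 104 s allowed.

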